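# Blow out the blue sample beaker

### The job

Turn the blue beaker, which stands mouth-up on the black mat, mouth-down over the nozzle of the air blower's orange sprung plate, with its whole rim on the plate. With the beaker standing there, press the plate down fully to the end of its stroke, hold it down for about a second, then let it spring back up and leave the beaker standing mouth-down on it. Do not shift the other things on the table and do not touch the tray of sherds.

Things in the scene. Friction and masses are not known exactly. Their poses are not given: they have to be found in the camera images.
- beaker: The blue beaker: a straight-sided square plastic pot, 60 x 60 mm outside, 110 mm tall, walls 4 mm, open at one end, about 130 g. Origin: centre of the underside of its closed bottom; its z axis runs from the bottom to the mouth (up at the start). x and y are square to its flat sides. It lies steadily on any side.
- beaker_mouth (a point): Centre of the blue beaker's open mouth, level with its rim, 110 mm from its bottom.
- plunger (a joint): Travel of the sprung plate of the blower: 0 = up, 0.020 m = fully down (hard stop). It springs back by itself. It carries the empty beaker without sinking; about 4 N on top of that starts it moving and about 11 N holds it at the stop.
- plate_top (a point): Centre of the top face of the orange sprung plate (a disc 116 mm across, 8 mm thick, its top 70 mm above the table when up, moving straight down). A fixed brass nozzle 12 mm across stands up through its centre, 12 mm above the plate when up and 32 mm when down; it must go inside the beaker's mouth.
- blower: The blower's fixed grey housing under the sprung plate, 140 x 140 mm, 40 mm high; origin at the centre of its underside, on the table, x and y along its sides.
- mat: Black rubber mat fixed on the table, 300 mm (its x) by 180 mm (its y), 2 mm thick; origin at the centre of its underside. The two beakers start on it.
- tray: Fixed aluminium tray with fragile sherds, 190 mm (its x) by 170 mm (its y), 20 mm high; origin at the centre of its underside. Must not be touched.
- white_beaker: A clean white beaker of the same shape and size as the blue one, standing mouth-down: 60 x 60 mm, 110 mm tall. Origin at the centre of its closed bottom, which is on top, 112 mm above the table; x and y square to its sides. Leave alone.
- bottle: Amber glass bottle, 60 mm diameter, 150 mm tall, upright; origin at the centre of its underside. Leave alone.
- jar: Pale jar with a white cap, 68 mm diameter, 80 mm tall, upright; origin at the centre of its underside. Leave alone.
- brush: Brush lying flat on the table, 160 mm long along its x, at most 42 mm wide and 20 mm high; origin on its underside near its middle. Leave alone.
- rim_sherd: Large terracotta sherd lying flat, about 60 mm (its x) by 105 mm (its y), 30 mm high; origin at the centre of its underside. Leave alone.

How it is judged:
On the way:
1. with the beaker standing mouth-down over the nozzle, the plate is held at the bottom of its stroke (horizontal distance between beaker_mouth and plate_top below 0.016 m and angle between beaker's own z axis and vertical above 3 rad and z of beaker_mouth in the frame of plate_top between -0.006 and 0.006 m and value of joint plunger above 0.018 m), for 0.5 s.
At the end, for the whole second after the job is handed in: The blue beaker stands mouth-down (within 8 degrees) on the sprung plate, its mouth centred within 16 mm of the plate's centre and its rim on the plate (6 mm), the plate is back up (within 3 mm), the beaker is at rest and released (horizontal distance between beaker_mouth and plate_top below 0.016 m and angle between beaker's own z axis and vertical above 3 rad and z of beaker_mouth in the frame of plate_top between -0.006 and 0.006 m and value of joint plunger below 0.003 m and linear speed of beaker below 0.02 m/s and contact force between beaker and the fingers below 0.1 N); the robot touches nothing.
It fails at once if the white beaker, bottle, jar, brush or large sherd is shifted by more than 25 mm (distance of any of white_beaker, bottle, jar, brush, rim_sherd from where it was at the start of the episode above 0.025 m).
It fails at once if the sherd tray is touched (over 1 N) (contact force between tray and anything else above 1 N).
It also fails if it takes over 72 s, if anything falls off the work surface, if the arm or the gripper's body presses on something with over 40 N, if the wrist force passes 120 N, or if a joint passes its speed limit or range.

### The arm

A 6-joint arm with a two-finger parallel gripper is mounted at the origin on the work surface. World frame = base frame: x ahead of the robot, y to its left, z up, the work surface at z = 0. Lengths are in m, angles in rad, forces in N, time in s.
With the tool pointing down it reaches from about 0.35 to 0.975 m from the base axis. Payload 4.9 kg.
Tool frame: the origin (TCP) lies midway between the tips of the shut fingers; the grasp point (between the pads) lies 19 mm behind it (ctrl.hold_point_z is the distance from the TCP to the grasp point, in m); z points along the fingers, y is the line along which they close (so a half turn about z gives the same grasp; the last joint's range is limited). The gripper opens to 85 mm and grips with 20 to 120 N. Pads are 22 mm wide; open, the fingers measure 114 mm over their backs; the gripper's body (76 mm by 85 mm) begins 54 mm behind the grasp point. The pads swing forward as they close: fully open they stand 13 mm farther back than shut.
Start: joints at [1.023, 0.053, 1.613, -0, 1.476, -0.119], TCP at [0.26, 0.568, 0.231] pointing down, gripper open.
Joint ranges: [-3.01, 3.01], [-1.01, 2.22], [0.06, 2.58], [-1.02, 4.17], [0.09, 2.62], [-3.14, 3.14]. Speed limits (rad/s): [2.57, 2.57, 3.14, 3.14, 3.14, 3.14].

### API

Orientations are given as a rotation vector (axis times angle).
In Python, from station import status, viewer, finish_job, ctrl gives the robot as it stands.
- The arm moves only by the shell command python3 -m jog 'ROWS' [FORCE]. ROWS is JSON, a list of rows, each a list of 7 numbers: the turn, a rotation vector about the tool's x, y, z each as a share of 5 degrees, from -1 to 1, then the shift along the tool's x, y, z each as a share of 30 mm, from -1 to 1, then the opening, from -1 (shut) to 1 (fully open). A call has 1 to 5 rows; each row shifts and turns the commanded pose from where the row before left it, along the tool's axes as they then stand; what a row does not reach is not made up. A row lasts 1/8 s, in which the tool goes at most 62.5 mm and 10.7 degrees, less where a joint would pass 70% of its speed; a pose out of reach is approached as far as the arm can. A call with a number of a shift or a turn outside -1 to 1 is refused whole. A call with a gripper value outside its range is refused whole. The fingers move at their own pace and stop on an object; FORCE is the grip in N (left out, the last holds). Time passes only in rows, so rows that do not move let the fingers close. It gives the time, the measured TCP pose, the force, the opening and the grip force at its end, in the units of the state.
- status.get_obs(): the state, without advancing time (a new reading comes with each control period).
- viewer.get_image(name): name is "scene" or "side" or "wrist"; returns a dict with "img" (480x640x3 uint8, red, green, blue), "fovy" (degrees; the focal length in pixels is half the picture's height over the tangent of half this angle, whatever the lens; pixels are square), "cx", "cy" (the principal point, pixels), "rvec" (rotation vector, rad) and "tvec" (3), from world to camera coordinates, as OpenCV has them. Camera axes: x right, y down, z forward; pixel columns grow to the right and rows downward; lengths in m; the calibration is good to about 2 mm. A picture is of the moment at which its call begins. There is no depth.
- finish_job(): hands the job in; it is judged then, once.
The state is a dict: "t": time; "q": joint angles; "dq": joint speeds; "effort": joint torques, N m; "tool_pos": TCP position; "tool_rot": TCP orientation; "contact_force": force on the tool from outside, world axes, zero at the start; "wrist_torque": the same for the moment, N m; "opening": finger opening in m; "grip_force": force on a finger pad.
Only numpy, scipy, OpenCV 4.12 (cv2) and the standard library are available. Lean on these libraries where they do the work, as an engineer would, in place of code of your own. Each camera call takes 0.05 s, during which the arm holds its last target. There are 200 camera calls.

## Working session

There is one attempt and no reset: what is moved stays moved. The work goes in short steps, Python scripts to look and compute and a shell command to move; the robot and the scene stay as the last step left them, time stands still between calls to the robot, and variables do not carry over. Pictures are saved under pics/ and viewed, at most 10 in all, crops included, and the job is handed in when it is done.

```bash
ls; mkdir -p pics
cat > h.py <<'E'
import numpy as np, cv2
from station import status, viewer, finish_job, ctrl
from scipy.spatial.transform import Rotation as R
def get(name):
    d=viewer.get_image(name); d['R']=cv2.Rodrigues(np.array(d['rvec'],float))[0]; d['f']=240/np.tan(np.radians(d['fovy'])/2)
    d['t']=np.array(d['tvec'],float).ravel(); return d
def ray(d,uv):
    c=np.array([(uv[0]-d['cx'])/d['f'],(uv[1]-d['cy'])/d['f'],1.]); return -d['R'].T@d['t'], d['R'].T@c
def onz(d,uv,z):
    o,v=ray(d,uv); return o+v*(z-o[2])/v[2]
def proj(d,P):
    c=d['R']@np.array(P,float)+d['t']; return np.array([d['cx']+d['f']*c[0]/c[2], d['cy']+d['f']*c[1]/c[2]])
def save(d,n): cv2.imwrite(f'pics/{n}.png',d['img'][:,:,::-1])
E
python3 - <<'E'
from h import *
for n in('scene','side','wrist'):
    d=get(n); save(d,n+'0'); print(n,d['fovy'],d['cx'],d['cy'],ray(d,(320,240)))
o=status.get_obs();print({k:np.round(v,3) for k,v in o.items()},ctrl.hold_point_z)
E
```

```text
pics
scene 44.95063209200914 317.9716266078049 233.19992728547805 (array([ 0.93583186, -0.30349031,  0.95860842]), array([-0.37783647,  0.29823736, -0.87660921]))
side 42.777532980688534 325.4291992364206 248.94868417834192 (array([ 0.14272365, -0.95516042,  0.88656008]), array([ 0.31469173,  0.7443251 , -0.58927162]))
wrist 58.52897602831992 315.881214554417 239.3186371090083 (array([0.1948665 , 0.59733509, 0.37311966]), array([ 0.25841413, -0.10929684, -0.9598809 ]))
{'t': np.float64(0.15), 'q': array([ 1.023,  0.053,  1.614, -0.   ,  1.476, -0.119]), 'dq': array([-0.001, -0.001, -0.004,  0.001,  0.   , -0.001]), 'effort': array([ 1.0000e-03, -3.9424e+01, -3.7072e+01, -0.0000e+00,  5.0000e-03,
       -0.0000e+00]), 'tool_pos': array([0.26 , 0.568, 0.23 ]), 'tool_rot': array([-6.680e-01, -3.069e+00,  2.000e-03]), 'contact_force': array([-0.421, -0.243, -0.165]), 'wrist_torque': array([-0.029, -0.029, -0.015]), 'grip_force': np.float64(0.0), 'opening': np.float64(0.085)} 0.0187
```

View pics/scene0.png

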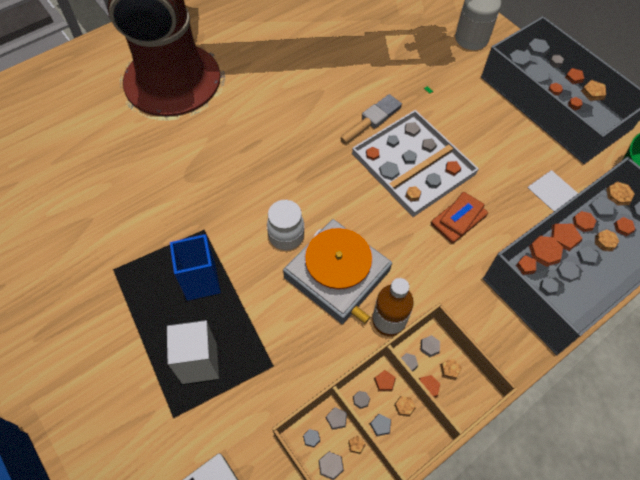

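View pics/side0.png

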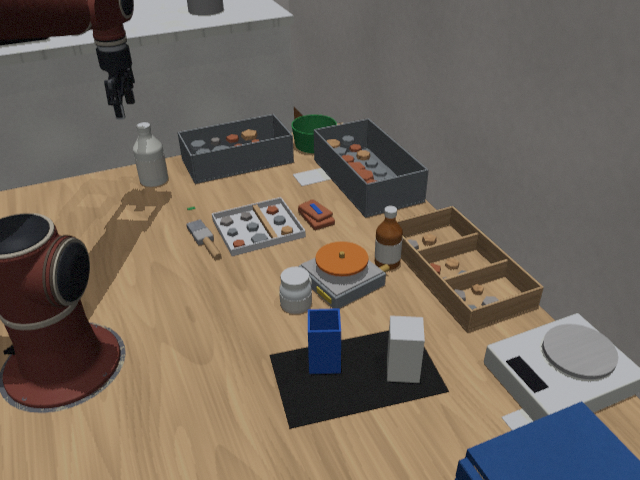

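The scene view shows the blue beaker's mouth at about (192,252), the white beaker at (190,345), the orange plate at (339,257), the jar at (285,222) and the bottle at (393,305). The tray is at (415,162). The side view agrees. Next I measure positions.

Run:
```python
from h import *
for n in('scene','side'):
    d=get(n); im=d['img']; hsv=cv2.cvtColor(im,cv2.COLOR_RGB2HSV)
    def mask(lo,hi,box):
        m=cv2.inRange(hsv,lo,hi); k=np.zeros_like(m); x0,y0,x1,y1=box; k[y0:y1,x0:x1]=255; m&=k
        c=max(cv2.findContours(m,cv2.RETR_EXTERNAL,cv2.CHAIN_APPROX_NONE)[0],key=cv2.contourArea); return c
    bx={'scene':[(290,215,390,300),(150,220,240,310),(155,310,230,395)],'side':[(305,235,375,285),(300,300,350,380),(380,310,430,390)]}[n]
    c=mask((5,200,130),(20,255,255),bx[0])
    P=np.array([onz(d,p[0],.07)[:2] for p in cv2.convexHull(c)],np.float32); print(n,'plate',cv2.minEnclosingCircle(P))
    for nm,lo,hi,b in(('blue',(105,120,30),(130,255,255),bx[1]),('white',(0,0,95),(180,60,255),bx[2])):
        c=cv2.convexHull(mask(lo,hi,b)); a=cv2.approxPolyDP(c,2.5,True)[:,0]
        print(n,nm)
        for p in a: print(p,np.round(onz(d,p,.112)[:2],3),np.round(onz(d,p,.002)[:2],3))
    sc=4
    if n=='scene': cr=im[200:350,130:330]
    else: cr=im[230:380,260:460]
    cv2.imwrite(f'pics/{n}c.png',cv2.resize(cr,None,fx=4,fy=4,interpolation=2)[:,:,::-1])
```

```text
scene plate ((0.5978429913520813, 0.004447689279913902), 0.057907652109861374)
scene blue
[205 234] [ 0.448 -0.163] [ 0.385 -0.145]
[220 292] [ 0.552 -0.199] [ 0.502 -0.186]
[187 300] [ 0.533 -0.248] [ 0.481 -0.241]
[173 273] [ 0.479 -0.242] [ 0.42  -0.234]
[169 246] [ 0.432 -0.223] [ 0.367 -0.212]
[171 242] [ 0.428 -0.216] [ 0.362 -0.205]
scene white
[205 320] [ 0.578 -0.243] [ 0.532 -0.235]
[208 358] [ 0.633 -0.27 ] [ 0.593 -0.266]
[169 364] [ 0.606 -0.321] [ 0.563 -0.324]
[167 326] [ 0.552 -0.294] [ 0.502 -0.293]Traceback (most recent call last):
  File "<stdin>", line 8, in <module>
  File "<stdin>", line 6, in mask
ValueError: max() iterable argument is empty
```

View pics/scenec.png

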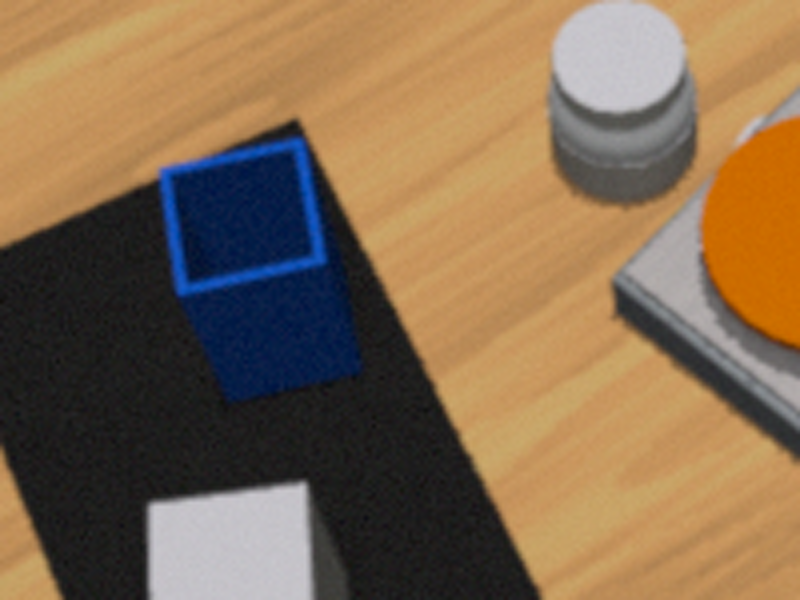

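The crop gives the blue rim corners at about (170,242.5), (205.7,234.5), (211.5,265.5) and (175,274) in full-picture pixels. The jar cap centre is at (285,214).

Run:
```python
from h import *
d=get('scene')
C=np.array([onz(d,p,.112)[:2] for p in((170,242.5),(205.7,234.5),(211.5,265.5),(175,274))]);print(C.round(4),C.mean(0),np.linalg.norm(np.roll(C,-1,0)-C,axis=1))
e=[(C[1]-C[0]),(C[2]-C[3]),(C[2]-C[1]),(C[3]-C[0])];print([np.degrees(np.arctan2(v[1],v[0])).round(1) for v in e])
print('jar',onz(d,(285,214),.08),'bottle',onz(d,(400.5,288),.15))
s=get('side');print('bottle side',onz(s,(390,212),.15),'jar',onz(s,(295,277),.08),'nozzle',onz(s,(342,255),.082),onz(d,(338.5,255.5),.082))
P=[onz(s,p,.112)[:2] for p in((309,312),(340,312),(340,335),(309,334))];print('blue side',np.mean(P,0))
print('tray',[onz(d,p,.02)[:2].round(3) for p in((353,154),(413,113),(476,170),(415,212))])
print([x for x in dir(ctrl) if x[0]!='_'])
```

```text
[[ 0.4275 -0.2183]
 [ 0.4494 -0.1629]
 [ 0.5044 -0.1854]
 [ 0.4827 -0.2405]] [ 0.46600303 -0.20175265] [0.05957703 0.05941598 0.05922323 0.05948092]
[np.float64(68.4), np.float64(68.5), np.float64(-22.2), np.float64(-21.9)]
jar [ 0.47833827 -0.02303354  0.08      ] bottle [0.72667952 0.02038267 0.15      ]
bottle side [0.71553168 0.00697103 0.15      ] jar [ 0.47482134 -0.03398886  0.08      ] nozzle [ 0.59373674 -0.00885862  0.082     ] [0.60068233 0.00206885 0.082     ]
blue side [ 0.4621978  -0.21433088]
tray [array([0.412, 0.188]), array([0.403, 0.357]), array([0.588, 0.361]), array([0.59 , 0.198])]
['MotionError', 'hold_point_z']
```

```bash
python3 -m jog '[[0,0,0.5,-0.91,0,-0.05,1],[0,0,0.5,-0.91,0,-0.05,1],[0,0,0.5,-0.91,0,-0.05,1],[0,0,0.5,-0.91,0,-0.05,1],[0,0,0.5,-0.91,0,-0.05,1]]'
python3 -m jog '[[0,0,0.5,-0.91,0,-0.05,1],[0,0,0.5,-0.91,0,-0.05,1],[0,0,0.5,-0.91,0,-0.05,1],[0,0,0.5,-0.91,0,-0.05,1],[0,0,0.5,-0.91,0,-0.05,1]]'
python3 -m jog '[[0,0,0.5,-0.91,0,-0.05,1],[0,0,0.5,-0.91,0,-0.05,1],[0,0,0.5,-0.91,0,-0.05,1],[0,0,0.5,-0.91,0,-0.05,1],[0,0,0.5,-0.91,0,-0.05,1]]'
python3 -m jog '[[0,0,0.5,-0.91,0,-0.05,1],[0,0,0.5,-0.91,0,-0.05,1],[0,0,0.5,-0.91,0,-0.05,1],[0,0,0.5,-0.91,0,-0.05,1],[0,0,0.5,-0.91,0,-0.05,1]]'
python3 -m jog '[[0,0,0.5,-0.91,0,-0.05,1],[0,0,0.5,-0.91,0,-0.05,1],[0,0,0.5,-0.91,0,-0.05,1],[0,0,0.5,-0.91,0,-0.05,1],[0,0,0.5,-0.91,0,-0.05,1]]'
python3 - <<'E'
from h import *
for n in('scene','side','wrist'): save(get(n),n+'1')
o=status.get_obs(); print(o['t'],o['q'],o['tool_pos'],R.from_rotvec(o['tool_rot']).as_matrix().round(3))
d=get('wrist')
hsv=cv2.cvtColor(d['img'],cv2.COLOR_RGB2HSV); m=cv2.inRange(hsv,(5,200,100),(20,255,255)); c=cv2.findContours(m,cv2.RETR_EXTERNAL,cv2.CHAIN_APPROX_NONE)[0]
if c:
    c=max(c,key=cv2.contourArea); print(cv2.boundingRect(c)); P=np.array([onz(d,p[0],.07)[:2] for p in cv2.convexHull(c)],np.float32); print(cv2.minEnclosingCircle(P))
E
```

```text
t: 0.98
tool_pos: [0.3791, 0.5007, 0.2388]
tool_rot: [-1.001, -2.978, 0.0]
contact_force: [0.5, 0.3, 0.2]
opening: 0.0854
grip_force: 0.0
t: 1.6
tool_pos: [0.4801, 0.4092, 0.2463]
tool_rot: [-1.319, -2.851, 0.0]
contact_force: [0.6, -0.1, 0.9]
opening: 0.0852
grip_force: 0.0
t: 2.22
tool_pos: [0.5589, 0.2981, 0.2538]
tool_rot: [1.622, 2.691, -0.0]
contact_force: [0.4, 0.1, 0.3]
opening: 0.0854
grip_force: 0.0
t: 2.85
tool_pos: [0.6118, 0.1725, 0.2613]
tool_rot: [1.905, 2.498, -0.0]
contact_force: [-0.4, 0.7, 0.4]
opening: 0.0855
grip_force: 0.0
t: 3.48
tool_pos: [0.6363, 0.0385, 0.2688]
tool_rot: [-2.166, -2.276, 0.0]
contact_force: [-0.2, 0.4, -0.4]
opening: 0.0857
grip_force: 0.0
3.625 [-5.63576630e-02  6.24621365e-02  1.54038760e+00  2.83729918e-04
  1.53865191e+00 -1.05953954e-01] [0.63634044 0.0384967  0.26887161] [[-0.05   0.999  0.   ]
 [ 0.999  0.05   0.   ]
 [ 0.     0.    -1.   ]]
(206, 221, 127, 83)
((0.5985408425331116, -0.011069738306105137), 0.05406642332673073)
```

View pics/wrist1.png

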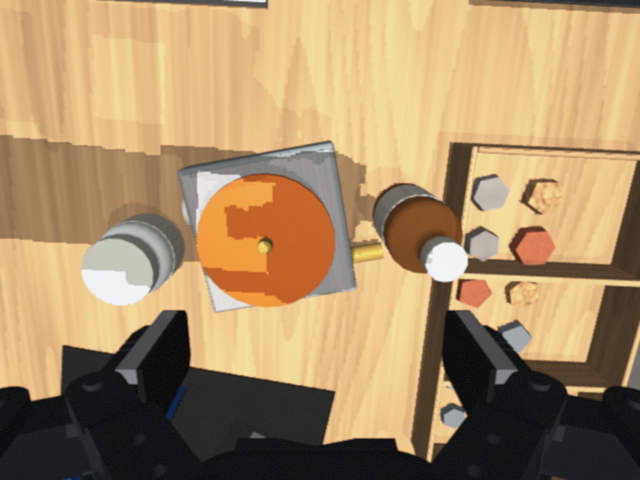

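The wrist view shows the plate disc spanning x 197–335 and y 173–307, with the nozzle tip at (265,245). The jar cap is at (118,270) and the bottle is at (418,230). I'll use this view and the robot base to find out which camera is biased.

Run:
```python
from h import *
d=get('wrist'); print('wrist plate',onz(d,(266,240),.07),'nozzle',onz(d,(265,245),.082),'jar',onz(d,(118,270),.08),'bottle',onz(d,(446,260),.15))
o=status.get_obs(); p=o['tool_pos']
for n in('scene','side'):
    e=get(n); print(n,'tcp px',proj(e,p),'base',proj(e,(0,0,0.0)),proj(e,(0,0,.02)))
    u,v=proj(e,p).astype(int); cr=e['img'][max(v-75,0):v+75,max(u-100,0):u+100]; print(max(u-100,0),max(v-75,0)); cv2.imwrite(f'pics/{n}g.png',cv2.resize(cr,None,fx=2,fy=2,interpolation=2)[:,:,::-1])
a=cv2.imread('pics/sceneg.png');b=cv2.imread('pics/sideg.png');cv2.imwrite('pics/gg.png',np.hstack([a[:300],b[:300]]))
```

```text
wrist plate [0.59592072 0.00819854 0.07      ] nozzle [0.59646813 0.00753268 0.082     ] jar [ 0.47574597 -0.02070835  0.08      ] bottle [0.72066275 0.0243804  0.15      ]
scene tcp px [380.49873372 198.91311119] base [171.0072927   79.28365365] [169.09685064  72.69508051]
280 123
side tcp px [351.43657847 164.49478058] base [ 62.05921742 363.15091757] [ 59.28825365 355.98438871]
251 89
```

View pics/gg.png

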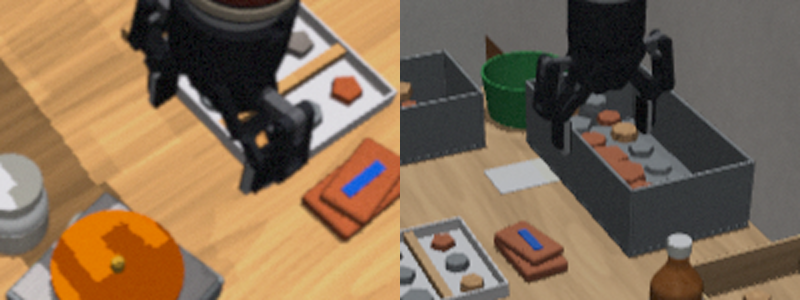

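Both cameras put the fingertips at the expected pixels (scene mid (382,194), side mid (353,157)). The disagreement is probably my by-eye side readings, so I'll use masks.

Run:
```python
from h import *
o=status.get_obs(); p=o['tool_pos']+[0,0,.013]
for n,b in(('scene',(280,200,400,310)),('side',(300,230,385,300)),('wrist',(150,150,370,320))):
    d=get(n); hsv=cv2.cvtColor(d['img'],cv2.COLOR_RGB2HSV); m=cv2.inRange(hsv,(3,215,60),(17,255,255)); k=0*m; k[b[1]:b[3],b[0]:b[2]]=255; m&=k
    c=max(cv2.findContours(m,cv2.RETR_EXTERNAL,cv2.CHAIN_APPROX_NONE)[0],key=cv2.contourArea)
    P=np.array([onz(d,q[0],.07)[:2] for q in cv2.convexHull(c)],np.float32); print(n,proj(d,p),cv2.boundingRect(c),cv2.minEnclosingCircle(P),cv2.fitEllipse(P))
    if n=='wrist': continue
    # blue bright rim / whole blue silhouette
    m=cv2.inRange(hsv,(100,130,25),(130,255,255)); b=(150,220,240,310) if n=='scene' else (300,300,350,385); k=0*m; k[b[1]:b[3],b[0]:b[2]]=255; m&=k
    a=cv2.approxPolyDP(cv2.convexHull(max(cv2.findContours(m,cv2.RETR_EXTERNAL,cv2.CHAIN_APPROX_NONE)[0],key=cv2.contourArea)),1.5,True)[:,0]
    print(n,[(q.tolist(),onz(d,q,.112)[:2].round(3).tolist(),onz(d,q,.002)[:2].round(3).tolist()) for q in a])
```

```text
scene [381.68176697 193.69415009] (306, 229, 66, 59) ((0.5983729958534241, 0.003994329366832972), 0.058113474398851395) ((0.598024308681488, 0.0038227937184274197), (0.11313824355602264, 0.11563720554113388), 42.799381256103516)
scene [([205, 234], [0.448, -0.163], [0.385, -0.145]), ([216, 268], [0.513, -0.182], [0.458, -0.166]), ([220, 292], [0.552, -0.199], [0.502, -0.186]), ([187, 300], [0.533, -0.248], [0.481, -0.241]), ([173, 273], [0.479, -0.242], [0.42, -0.234]), ([170, 243], [0.428, -0.219], [0.362, -0.208])]Traceback (most recent call last):
  File "<stdin>", line 6, in <module>
cv2.error: OpenCV(4.12.0) /io/opencv/modules/imgproc/src/shapedescr.cpp:361: error: (-201:Incorrect size of input array) There should be at least 5 points to fit the ellipse in function 'fitEllipseNoDirect'
```

```bash
python3 -m jog '[[0,0,0,-0.965,-0.65,0,1],[0,0,0,-0.965,-0.65,0,1],[0,0,0,-0.965,-0.65,0,1],[0,0,0,-0.965,-0.65,0,1],[0,0,0,-0.965,-0.65,0,1]]' >/dev/null
python3 -m jog '[[0,0,0,-0.965,-0.65,0,1],[0,0,0,-0.965,-0.65,0,1],[0,0,0,-0.965,-0.65,0,1],[0,0,0,-0.965,-0.65,0,1],[0,0,0,-0.965,-0.65,0,1]]' >/dev/null
python3 -m jog '[[0,0,0,-0.965,-0.65,0,1],[0,0,0,-0.965,-0.65,0,1]]' >/dev/null
python3 -m jog '[[0,0,0.98,0,0,0,1],[0,0,0.98,0,0,0,1],[0,0,0.98,0,0,0,1],[0,0,0.98,0,0,0,1],[0,0,0.98,0,0,0,1]]'
python3 -m jog '[[0,1,0,0,0,0,1],[0,1,0,0,0,0,1],[0,1,0,0,0,0,1],[0,1,0,0,0,0,1]]'
python3 - <<'E'
from h import *
o=status.get_obs(); print(o['t'],o['q'].round(3),o['tool_pos'],R.from_rotvec(o['tool_rot']).as_matrix().round(3))
E
```

```text
t: 6.05
tool_pos: [0.4206, -0.319, 0.2689]
tool_rot: [2.599, 1.764, 0.0]
contact_force: [0.5, -0.4, -0.1]
opening: 0.0855
grip_force: 0.0
t: 6.55
tool_pos: [0.4207, -0.3191, 0.2691]
tool_rot: [-2.408, -1.64, -0.428]
contact_force: [-0.5, 1.0, -1.0]
opening: 0.0855
grip_force: 0.0
6.55 [-0.947 -0.11   1.738  0.297  1.703 -0.561] [ 0.42066501 -0.31910834  0.26912211] [[ 0.344  0.93   0.127]
 [ 0.874 -0.367  0.32 ]
 [ 0.344  0.001 -0.939]]
```

```bash
python3 -m jog '[[0,1,0,0,0,0,1],[0,1,0,0,0,0,1],[0,1,0,0,0,0,1],[0,1,0,0,0,0,1],[0,1,0,0,0,0,1]]' >/dev/null
python3 -m jog '[[0,1,0,0,0,0,1],[0,1,0,0,0,0,1],[0,1,0,0,0,0,1],[0,1,0,0,0,0,1],[0,1,0,0,0,0,1]]' >/dev/null
python3 -m jog '[[0,1,0,0,0,0,1],[0,1,0,0,0,0,1],[0,1,0,0,0,0,1],[0,1,0,0,0,0,1],[0,0,0,0,0,0,1]]'
python3 - <<'E'
from h import *
o=status.get_obs(); print(o['t'],o['q'].round(3),o['tool_pos'],R.from_rotvec(o['tool_rot']).as_matrix().round(3))
save(get('side'),'side2')
E
```

```text
t: 8.43
tool_pos: [0.4204, -0.3188, 0.2672]
tool_rot: [-1.48, -1.004, -1.479]
contact_force: [-0.6, 0.4, 0.1]
opening: 0.0853
grip_force: 0.0
8.425 [-1.181  0.383  1.668  1.124  2.266 -0.641] [ 0.42038437 -0.31879303  0.26721843] [[ 0.002  0.93   0.367]
 [-0.002 -0.367  0.93 ]
 [ 1.    -0.003  0.002]]
```

View pics/side2.png

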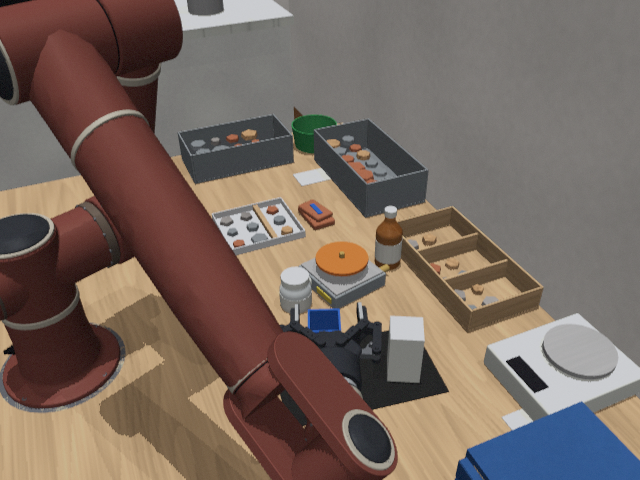

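The side view shows the gripper horizontal behind the blue beaker (324,320) and clear of the white one (405,345). I'll lower it part way and check clearance behind the wrist.

```bash
python3 -m jog '[[0,0,0,-1,0,0,1],[0,0,0,-1,0,0,1],[0,0,0,-1,0,0,1],[0,0,0,-1,0,0,1],[0,0,0,-1,0,0,1]]' >/dev/null
python3 -m jog '[[0,0,0,-0.6,0,0,1],[0,0,0,0,0,0,1]]'
python3 - <<'E'
from h import *
o=status.get_obs(); print(o['q'].round(3))
a=get('scene'); save(a,'scene3'); b=get('side'); cv2.imwrite('pics/m3.png',np.hstack([a['img'][180:480,0:400],b['img'][180:480,150:550]])[:,:,::-1])
E
```

```text
t: 9.35
tool_pos: [0.4203, -0.3193, 0.1005]
tool_rot: [-1.48, -1.006, -1.48]
contact_force: [-0.4, -0.4, 1.5]
opening: 0.0852
grip_force: 0.0
[-1.182  0.66   1.632  0.969  2.144 -0.902]
```

View pics/m3.png

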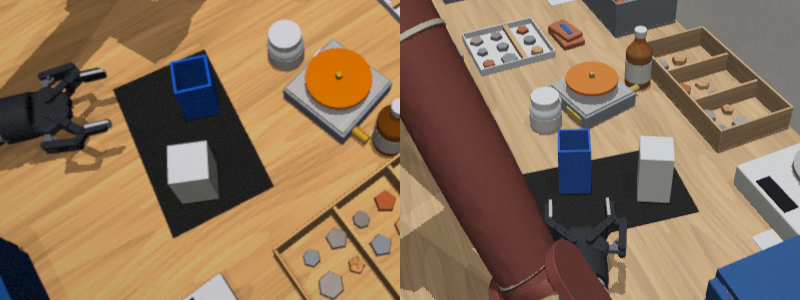

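The combined picture shows the fingers lined up with the blue beaker in both views, with the wrist clear of the table and of the white beaker. Lowering the rest of the way gently.

```bash
python3 -m jog '[[0,0,0,-0.5,0,0,1],[0,0,0,0,0,0,1]]' |sed -n 2,4p
python3 -c "from h import *;print(status.get_obs()['effort'].round(1))"
python3 -m jog '[[0,0,0,-0.3,0,0,1],[0,0,0,0,0,0,1]]' |sed -n 2,4p
python3 -c "from h import *;print(status.get_obs()['effort'].round(1))"
python3 -m jog '[[0,0,0,-0.3,0,0,1],[0,0,0,-0.15,0,0,1],[0,0,0,0,0,0,1]]' |sed -n 2,4p
python3 - <<'E'
from h import *
o=status.get_obs(); print(o['effort'].round(1),o['q'].round(3),o['tool_pos'])
d=get('scene'); hsv=cv2.cvtColor(d['img'],cv2.COLOR_RGB2HSV); m=cv2.inRange(hsv,(100,150,150),(130,255,255)); m[:220]=0;m[310:]=0;m[:,:150]=0;m[:,240:]=0
c=np.vstack(cv2.findContours(m,cv2.RETR_EXTERNAL,cv2.CHAIN_APPROX_NONE)[0]); P=np.array([onz(d,q[0],.112)[:2] for q in c],np.float32); r=cv2.minAreaRect(P);print(r)
k=np.array(r[0])-o['tool_pos'][:2]; M=R.from_rotvec(o['tool_rot']).as_matrix(); print('along z',k@M[:2,2],'along y',k@M[:2,1]); print(M.round(3))
E
```

```text
tool_pos: [0.4201, -0.3192, 0.0852]
tool_rot: [-1.481, -1.006, -1.48]
contact_force: [0.8, -0.5, -0.2]
[ -0.1 -49.8 -22.    1.6   2.5  -0. ]
tool_pos: [0.4201, -0.3192, 0.0762]
tool_rot: [-1.48, -1.006, -1.481]
contact_force: [-0.3, 0.6, -0.3]
[ -0.1 -49.8 -21.4   1.6   2.5  -0. ]
tool_pos: [0.4211, -0.3214, 0.0651]
tool_rot: [-1.483, -1.013, -1.481]
contact_force: [0.5, 0.0, -0.4]
[ -0.5 -38.  -14.    1.7   2.5  -0. ] [-1.182  0.727  1.606  0.945  2.116 -0.949] [ 0.42111874 -0.32141145  0.06508887]
((0.4646782875061035, -0.20210714638233185), (0.06015099957585335, 0.0595608651638031), 67.82579803466797)
along z 0.12696290117087952 along y -0.0033237359747782056
[[-0.002  0.93   0.367]
 [ 0.006 -0.367  0.93 ]
 [ 1.     0.004 -0.004]]
```

Joint torque dropped and the tool was pushed back 2 mm at z 0.065, so the wrist is touching the table. I'll back off and pitch the tool 7° downward, which lets the wrist ride higher.

```bash
python3 -m jog '[[0,0,0,0.7,0,0,1],[0,-0.7,0,0,0,0,1],[0,-0.7,0,0,0,0,1],[0,0,0,0,0,0,1]]' |sed -n 2,4p
python3 -c "from h import *;print(status.get_obs()['effort'].round(1))"
python3 -m jog '[[0,0,0,-0.5,0,0.06,1],[0,0,0,0,0,0,1]]' |sed -n 2,4p
python3 -m jog '[[0,0,0,-0.5,0,0.06,1],[0,0,0,0,0,0,1]]' |sed -n 2,4p
cat > chk.py <<'E'
from h import *
o=status.get_obs(); print(o['t'],o['effort'].round(1),o['q'].round(3),o['tool_pos'],o['opening'],o['grip_force'],o['contact_force'].round(1))
M=R.from_rotvec(o['tool_rot']).as_matrix(); print(M.round(3))
k=np.array([.4655,-.202,.0])-o['tool_pos']; print('to beaker: along d',k[:2]@M[:2,2]/np.hypot(*M[:2,2]),'y',k[:2]@M[:2,1])
E
python3 chk.py
```

```text
tool_pos: [0.4204, -0.3195, 0.0846]
tool_rot: [-1.588, -1.081, -1.404]
contact_force: [0.4, -0.3, -1.1]
[  0.1 -48.8 -22.7   1.6   2.4  -0. ]
tool_pos: [0.4197, -0.3183, 0.0672]
tool_rot: [-1.585, -1.075, -1.403]
contact_force: [0.3, 0.4, -0.1]
tool_pos: [0.4199, -0.3187, 0.0525]
tool_rot: [-1.586, -1.076, -1.404]
contact_force: [0.5, 0.3, -0.2]
11.375 [ -0.1 -49.4 -21.9   1.6   2.5  -0. ] [-1.18   0.684  1.629  0.879  2.033 -0.96 ] [ 0.41986611 -0.31872527  0.05248249] 0.08531775410353039 0.0 [ 0.5  0.3 -0.2]
[[ 0.046  0.93   0.365]
 [ 0.11  -0.368  0.923]
 [ 0.993 -0.003 -0.12 ]]
to beaker: along d 0.12532782140341975 y -0.00046108868750375983
```

```bash
python3 -m jog '[[0,0,0,0.113,0,0.94,1],[0,0,0,0.113,0,0.94,1],[0,0,0,0.113,0,0.94,1],[0,0,0,0.113,0,0.94,1],[0,0,0,0.113,0,0.94,1]]' |sed -n 2,4p
python3 -m jog '[[0,0,0,0,0,0,1],[0,0,0,0,0,0,-1],[0,0,0,0,0,0,-1],[0,0,0,0,0,0,-1],[0,0,0,0,0,0,-1]]' 60
python3 -m jog '[[0,0,0,0,0,0,-1],[0,0,0,0,0,0,-1],[0,0,0,0,0,0,-1]]' 60
python3 chk.py
```

```text
tool_pos: [0.473, -0.1864, 0.0538]
tool_rot: [-1.587, -1.079, -1.404]
contact_force: [1.0, 0.3, -0.6]
t: 12.62
tool_pos: [0.4726, -0.1884, 0.054]
tool_rot: [-1.588, -1.079, -1.405]
contact_force: [-1.1, -0.9, 0.8]
opening: 0.0594
grip_force: 68.5
t: 13.0
tool_pos: [0.4727, -0.1878, 0.054]
tool_rot: [-1.587, -1.08, -1.405]
contact_force: [-0.2, -2.2, 3.0]
opening: 0.0592
grip_force: 68.6
13.0 [  1.1 -41.7 -18.    1.3   2.3  -0. ] [-1.006  0.563  1.825  1.006  1.886 -0.951] [ 0.47271336 -0.18783567  0.05398857] 0.059156669892990836 68.63601554185152 [-0.2 -2.2  3. ]
[[ 0.044  0.93   0.365]
 [ 0.114 -0.368  0.923]
 [ 0.993  0.001 -0.122]]
to beaker: along d -0.01582505870384761 y -0.0014942725329392381
```

```bash
python3 -m jog '[[0,0,0,0.5,0,-0.06,-1],[0,0,0,0.95,0,-0.115,-1],[0,0,0,0.95,0,-0.115,-1],[0,0,0,0.95,0,-0.115,-1],[0,0,0,0.95,0,-0.115,-1]]' >/dev/null
python3 -m jog '[[0,0,0,0.95,0,-0.115,-1],[0,0,0,0.95,0,-0.115,-1],[0,0,0,0,0,0,-1]]'
python3 -m jog '[[0,0,1,0,0,0,-1],[0,0,1,0,0,0,-1],[0,0,1,0,0,0,-1],[0,0,1,0,0,0,-1],[0,0,1,0,0,0,-1]]' >/dev/null
python3 -m jog '[[0,0,1,0,0,0,-1],[0,0,1,0,0,0,-1],[0,0,1,0,0,0,-1],[0,0,1,0,0,0,-1],[0,0,1,0,0,0,-1]]'
python3 chk.py
```

```text
t: 14.0
tool_pos: [0.4728, -0.1873, 0.2428]
tool_rot: [-1.589, -1.085, -1.404]
contact_force: [0.9, 0.4, -2.0]
opening: 0.0595
grip_force: 68.7
t: 15.25
tool_pos: [0.4721, -0.1864, 0.2393]
tool_rot: [-1.735, -0.277, -0.792]
contact_force: [-0.3, -0.5, -1.6]
opening: 0.0593
grip_force: 68.6
15.25 [  0.  -38.  -28.7   2.5   2.2  -0.6] [-1.005  0.209  1.873  1.117  2.037  0.218] [ 0.47211519 -0.18636785  0.23925269] 0.059263424662554444 68.64396438002586 [-0.3 -0.5 -1.6]
[[ 0.745  0.559  0.364]
 [-0.211 -0.321  0.923]
 [ 0.633 -0.764 -0.121]]
to beaker: along d -0.01696914528108046 y 0.0013189078239787772
```

```bash
for i in 1; do
python3 -m jog '[[0,0,1,0,0,0,-1],[0,0,1,0,0,0,-1],[0,0,1,0,0,0,-1],[0,0,1,0,0,0,-1],[0,0,1,0,0,0,-1]]' >/dev/null
python3 -m jog '[[0,0,1,0,0,0,-1],[0,0,1,0,0,0,-1],[0,0,1,0,0,0,-1],[0,0,1,0,0,0,-1],[0,0,1,0,0,0,-1]]' >/dev/null
python3 -m jog '[[0,0,1,0,0,0,-1],[0,0,1,0,0,0,-1],[0,0,1,0,0,0,-1],[0,0,1,0,0,0,-1],[0,0,1,0,0,0,-1]]' >/dev/null
python3 -m jog '[[0,0,1,0,0,0,-1],[0,0,1,0,0,0,-1],[0,0,1,0,0,0,-1],[0,0,1,0,0,0,-1],[0,0,1,0,0,0,-1]]' >/dev/null
python3 -m jog '[[0,0,1,0,0,0,-1],[0,0,1,0,0,0,-1],[0,0,1,0,0,0,-1],[0,0,1,0,0,0,-1],[0,0,1,0,0,0,-1]]' >/dev/null
done
python3 -m jog '[[0,0,1,0,0,0,-1],[0,-0.95,0,0,0,0,-1],[0,-0.95,0,0,0,0,-1],[0,-0.9,0,0,0,0,-1],[0,0,0,0,0,0,-1]]'
python3 chk.py
```

```text
t: 19.0
tool_pos: [0.472, -0.186, 0.2385]
tool_rot: [-0.852, 1.262, 0.974]
contact_force: [0.2, 0.2, -1.3]
opening: 0.0594
grip_force: 68.6
19.0 [ -0.1 -39.5 -25.5   2.4   2.3  -0. ] [-1.005  0.329  1.874  1.275  2.145  2.467] [ 0.47198264 -0.18601874  0.23845507] 0.05939679328065097 68.61178860068321 [ 0.2  0.2 -1.3]
[[ 0.04  -0.93   0.365]
 [ 0.117  0.367  0.923]
 [-0.992  0.006  0.124]]
to beaker: along d -0.017245385582442613 y 0.0001602881592833072
```

```bash
python3 -m jog '[[0.83,0,-0.104,0,0,0,-1],[0.83,0,-0.104,0,0,0,-1],[0,0,0,0,0,0,-1]]' >/dev/null
cat > m.py <<'E'
from h import *
R0=np.array([[.044,.93,.365],[.114,-.368,.923],[.993,.001,-.122]]);p0=np.array([.47271,-.18784,.05399])
L=R0.T@(np.array([.4655,-.202,.112])-p0); L[1]=0; zb=R0.T@[0,0,1]
o=status.get_obs(); M=R.from_rotvec(o['tool_rot']).as_matrix(); m=o['tool_pos']+M@L
print(o['t'],'q',o['q'].round(2),'tcp',o['tool_pos'].round(4),'mouth',m.round(4),'axis',(M@zb).round(3)); print(M.round(3))
T=np.array([.5975,.005,.070]); print('delta world',(T-m).round(4),'tool, in rows:',(M.T@(T-m)/.03).round(2)); print('down 1mm in rows',(M.T@[0,0,-.001]/.03).round(4), 'horiz:',(M.T@((T-m)*[1,1,0])/.03).round(2))
E
python3 m.py
```

```text
19.375 q [-1.05  0.25  1.96  1.34  2.06  2.47] tcp [ 0.472  -0.1866  0.2408] mouth [ 0.4641 -0.2004  0.1828] axis [-0.002 -0.    -1.   ]
[[ 0.06  -0.867  0.495]
 [ 0.105  0.499  0.86 ]
 [-0.993  0.     0.121]]
delta world [ 0.1334  0.2054 -0.1128] tool, in rows: [ 4.72 -0.44  7.64]
down 1mm in rows [ 0.0331 -0.     -0.004 ] horiz: [ 0.99 -0.44  8.09]
```

```bash
python3 -m jog '[[0,0,0,0.1,-0.044,0.81,-1],[0,0,0,0.1,-0.044,0.81,-1],[0,0,0,0.1,-0.044,0.81,-1],[0,0,0,0.1,-0.044,0.81,-1],[0,0,0,0.1,-0.044,0.81,-1]]' >/dev/null
python3 -m jog '[[0,0,0,0.1,-0.044,0.81,-1],[0,0,0,0.1,-0.044,0.81,-1],[0,0,0,0.1,-0.044,0.81,-1],[0,0,0,0.1,-0.044,0.81,-1],[0,0,0,0.1,-0.044,0.81,-1]]' >/dev/null
python3 -m jog '[[0,0,0,0.83,0,-0.1,-1],[0,0,0,0.83,0,-0.1,-1],[0,0,0,0,0,0,-1]]' |sed -n 4p
python3 m.py
python3 - <<'E'
from h import *
a=get('scene'); b=get('side'); save(a,'scene4');save(b,'side4')
f=lambda im,x,y:cv2.resize(im[y:y+200,x:x+130],None,fx=3,fy=3,interpolation=2)
cv2.imwrite('pics/m4.png',np.hstack([f(a['img'],270,130),f(b['img'],280,150)])[:,:,::-1])
E
```

```text
contact_force: [0.0, 0.3, -1.5]
21.0 q [-0.59  0.32  2.01  1.62  1.7   2.4 ] tcp [0.6059 0.0192 0.1891] mouth [0.5978 0.0055 0.131 ] axis [-0.004  0.001 -1.   ]
[[ 0.058 -0.867  0.494]
 [ 0.107  0.498  0.861]
 [-0.993  0.003  0.121]]
delta world [-0.0003 -0.0005 -0.061 ] tool, in rows: [ 2.02 -0.01 -0.27]
down 1mm in rows [ 0.0331 -0.0001 -0.004 ] horiz: [-0.   -0.   -0.02]
```

View pics/m4.png

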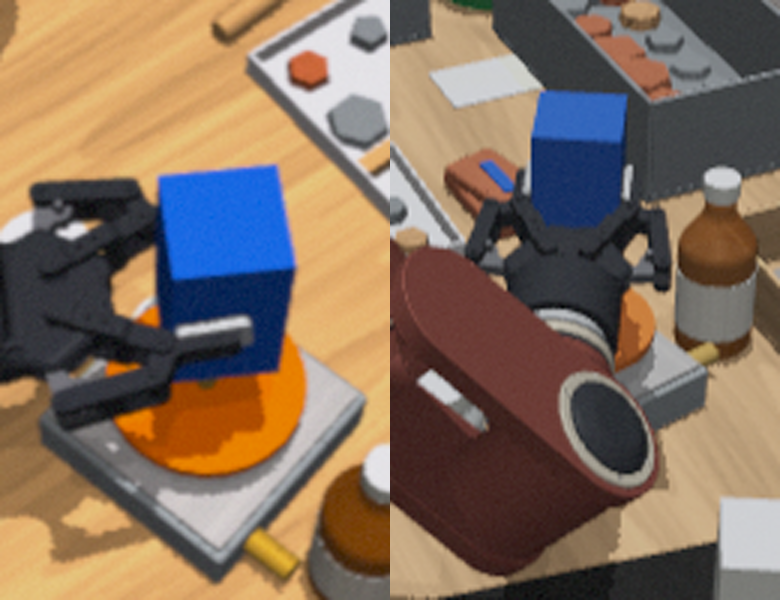

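The picture shows the blue beaker upright, mouth-down above the plate. In the scene view its top corners are at about (322.7,189), (363,185.7), (368.3,219) and (326,222.7), and the wrist is clear of the jar, bottle and white beaker. I'll check centring in the scene camera.

```bash
python3 - <<'E'
from h import *
d=get('scene'); C=np.array([onz(d,p,.241)[:2] for p in((322.7,189),(363,185.7),(368.3,219),(326,222.7))]); print(C.round(3),C.mean(0),np.linalg.norm(np.roll(C,-1,0)-C,axis=1))
print([onz(d,(270+x/3,130+y/3),.131)[:2].round(3) for x,y in((178,380),(280,372))])
E
python3 -m jog '[[0,0,0,0.8,0,-0.1,-1],[0,0,0,0.4,0,-0.05,-1],[0,0,0,0,0,0,-1]]' |sed -n 2,4p
python3 m.py | head -1; python3 -c "from h import *;print(status.get_obs()['effort'].round(1))"
```

```text
[[ 0.56  -0.004]
 [ 0.591  0.048]
 [ 0.64   0.017]
 [ 0.609 -0.035]] [0.5998702  0.00630108] [0.06044538 0.05801555 0.06140411 0.05817293]
[array([ 0.612, -0.028]), array([0.641, 0.019])]
tool_pos: [0.6062, 0.0184, 0.1544]
tool_rot: [-0.753, 1.304, 0.853]
contact_force: [0.8, -0.3, -1.5]
21.525 q [-0.59  0.4   1.99  1.61  1.7   2.33] tcp [0.6062 0.0184 0.1544] mouth [0.5983 0.0047 0.0963] axis [-0.001  0.001 -1.   ]
[ -0.1 -38.5 -21.6   2.4   2.5  -0. ]
```

```bash
python3 -m jog '[[0,0,0,0.4,0,-0.05,-1],[0,0,0,0.33,0,-0.04,-1],[0,0,0,0,0,0,-1]]' |sed -n 2,4p
python3 -m jog '[[0,0,0,0.13,0,-0.016,-1],[0,0,0,0,0,0,-1]]' |sed -n 2,4p
python3 m.py | head -1; python3 -c "from h import *;print(status.get_obs()['effort'].round(1))"
```

```text
tool_pos: [0.6059, 0.0186, 0.1315]
tool_rot: [-0.753, 1.305, 0.853]
contact_force: [-1.3, -0.4, -1.5]
tool_pos: [0.6063, 0.0184, 0.1285]
tool_rot: [-0.754, 1.304, 0.852]
contact_force: [0.3, 0.8, -2.7]
22.15 q [-0.59  0.46  1.98  1.6   1.71  2.28] tcp [0.6063 0.0184 0.1285] mouth [0.5984 0.0046 0.0704] axis [-0.001  0.    -1.   ]
[ -0.  -39.9 -20.3   2.3   2.7  -0. ]
```

```bash
python3 -m jog '[[0,0,0,0.166,0,-0.02,-1],[0,0,0,0.166,0,-0.02,-1],[0,0,0,0,0,0,-1]]' |sed -n 2,4p
python3 -c "from h import *;print(status.get_obs()['effort'].round(1))"
python3 -m jog '[[0,0,0,0.166,0,-0.02,-1],[0,0,0,0,0,0,-1]]' |sed -n 2,4p
python3 -c "from h import *;print(status.get_obs()['effort'].round(1))"
python3 m.py | head -1
```

```text
tool_pos: [0.6064, 0.0182, 0.1197]
tool_rot: [-0.754, 1.3, 0.853]
contact_force: [-1.9, 0.5, 6.5]
[ -0.2 -36.8 -18.5   1.5   1.   -0.2]
tool_pos: [0.6064, 0.0182, 0.1151]
tool_rot: [-0.754, 1.299, 0.853]
contact_force: [-2.7, 0.4, 8.3]
[ -0.3 -36.3 -18.1   1.3   0.6  -0.3]
22.775 q [-0.59  0.49  1.96  1.6   1.71  2.26] tcp [0.6064 0.0182 0.1151] mouth [0.5987 0.0046 0.057 ] axis [ 0.003  0.003 -1.   ]
```

```bash
python3 -m jog '[[0,0,0,0.1,0,-0.012,-1],[0,0,0,0.1,0,-0.012,-1],[0,0,0,0,0,0,-1]]' |sed -n 2,4p
python3 -c "from h import *;print(status.get_obs()['effort'].round(1))"
python3 -m jog '[[0,0,0,0.1,0,-0.012,-1],[0,0,0,0,0,0,-1]]' |sed -n 2,4p
python3 -c "from h import *;print(status.get_obs()['effort'].round(1))"
python3 m.py | head -1
```

```text
tool_pos: [0.6063, 0.0182, 0.1096]
tool_rot: [-0.754, 1.298, 0.853]
contact_force: [-3.8, -0.1, 10.2]
[ -0.2 -35.9 -17.8   1.2   0.2  -0.4]
tool_pos: [0.6062, 0.0181, 0.1083]
tool_rot: [-0.754, 1.293, 0.855]
contact_force: [-6.2, 1.0, 17.0]
[ -0.3 -33.4 -17.3   0.7  -1.2  -0.6]
23.4 q [-0.59  0.51  1.96  1.6   1.72  2.24] tcp [0.6062 0.0181 0.1083] mouth [0.5988 0.0047 0.0502] axis [ 0.007  0.007 -1.   ]
```

```bash
python3 -m jog '[[0,0,0,0.04,0,-0.005,-1],[0,0,0,0,0,0,-1],[0,0,0,0,0,0,-1],[0,0,0,0,0,0,-1],[0,0,0,0,0,0,-1]]' |sed -n 2,4p
python3 -m jog '[[0,0,0,0,0,0,-1],[0,0,0,0,0,0,-1],[0,0,0,0,0,0,-1],[0,0,0,0,0,0,-1],[0,0,0,0,0,0,-1]]' |sed -n 2,4p
python3 m.py | head -1; python3 -c "
from h import *
d=get('side');a=get('scene');f=lambda im,x,y:cv2.resize(im[y:y+150,x:x+130],None,fx=3,fy=3,interpolation=2)
cv2.imwrite('pics/m5.png',np.hstack([f(a['img'],270,180),f(d['img'],280,180)])[:,:,::-1])"
```

```text
tool_pos: [0.6061, 0.0181, 0.1084]
tool_rot: [-0.754, 1.29, 0.855]
contact_force: [-8.5, 1.0, 20.2]
tool_pos: [0.6061, 0.0181, 0.1084]
tool_rot: [-0.754, 1.29, 0.855]
contact_force: [-7.9, 0.9, 19.9]
24.65 q [-0.59  0.52  1.96  1.6   1.72  2.24] tcp [0.6061 0.0181 0.1084] mouth [0.5989 0.0048 0.0502] axis [ 0.009  0.008 -1.   ]
```

View pics/m5.png

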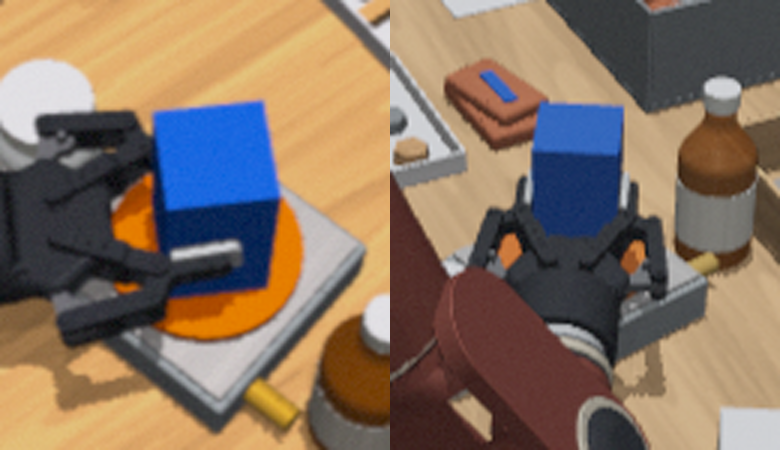

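The plate is pressed down close to the housing with the beaker square on it, and the force stays at 20 N. Now raise and release.

```bash
python3 -m jog '[[0,0,0,-0.166,0,0.02,-1],[0,0,0,-0.166,0,0.02,-1],[0,0,0,-0.166,0,0.02,-1],[0,0,0,-0.166,0,0.02,-1],[0,0,0,-0.166,0,0.02,-1]]' >/dev/null
python3 -m jog '[[0,0,0,0,0,0,-1],[0,0,0,0,0,0,-1],[0,0,0,0,0,0,-1]]' |sed -n 2,4p; python3 m.py | head -1
python3 -m jog '[[0,0,0,0,0,0,0.6],[0,0,0,0,0,0,0.8],[0,0,0,0,0,0,1],[0,0,0,0,0,0,1],[0,0,0,0,0,0,1]]'
python3 m.py
```

```text
tool_pos: [0.6065, 0.0182, 0.1281]
tool_rot: [-0.754, 1.304, 0.851]
contact_force: [2.1, -1.1, 0.2]
25.75 q [-0.59  0.46  1.97  1.6   1.7   2.28] tcp [0.6065 0.0182 0.1281] mouth [0.5986 0.0045 0.0701] axis [-0.  0. -1.]
t: 26.38
tool_pos: [0.6062, 0.0184, 0.1282]
tool_rot: [-0.754, 1.304, 0.852]
contact_force: [0.5, -0.5, -0.6]
opening: 0.085
grip_force: 0.0
26.375 q [-0.59  0.46  1.98  1.6   1.71  2.28] tcp [0.6062 0.0184 0.1282] mouth [0.5984 0.0047 0.0702] axis [-0.001  0.    -1.   ]
[[ 0.061 -0.867  0.495]
 [ 0.105  0.499  0.86 ]
 [-0.993 -0.     0.122]]
delta world [-0.0009  0.0003 -0.0002] tool, in rows: [ 0.01  0.03 -0.01]
down 1mm in rows [ 0.0331  0.     -0.0041] horiz: [-0.    0.03 -0.01]
```

```bash
python3 -m jog '[[0,0,0,-0.05,0,-0.4,1],[0,0,0,-0.1,0,-0.8,1],[0,0,0,-0.1,0,-0.8,1],[0,0,0,-0.1,0,-0.8,1],[0,0,0,-0.1,0,-0.8,1]]' |sed -n 1,4p
python3 -m jog '[[0,0,0,-0.6,0,0,1],[0,0,0,-0.6,0,0,1],[0,0,0,0,0,0,1],[0,0,0,0,0,0,1]]' |sed -n 2,4p
python3 - <<'E'
from h import *
a=get('scene'); b=get('side'); cv2.imwrite('pics/m6.png',np.hstack([a['img'][150:450,100:500],b['img'][150:450,200:600]])[:,:,::-1])
E
```

```text
t: 27.0
tool_pos: [0.5512, -0.0772, 0.1285]
tool_rot: [-0.754, 1.304, 0.851]
contact_force: [0.4, 0.2, 0.3]
tool_pos: [0.5495, -0.0798, 0.1637]
tool_rot: [-0.754, 1.304, 0.852]
contact_force: [0.4, 0.4, -0.2]
```

View pics/m6.png

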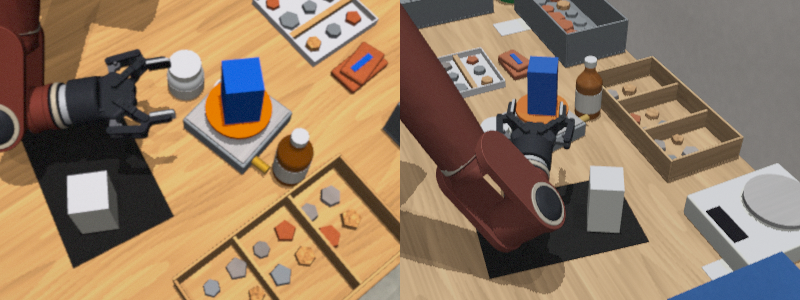

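The beaker stands mouth-down, centred on the raised plate (scene ≈ (340,240)). The gripper is clear and the other things look undisturbed.

```bash
python3 -c "from h import *;print(finish_job())"
```

```text
the job is handed in; nothing more can be done
None
```

The job is handed in: the blue beaker was turned mouth-down over the nozzle, pressed to the stop at about 20 N for over a second, and left standing on the raised plate; the only unplanned contact was a brief touch of the wrist on the table (roughly 20 N), and the judge's result was not shown.

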